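# Reassemble a two-tier serving stand

### The job

Put the two-tier serving stand back together for sale: slide the brass spacer tube over the post and down onto its seat, then the blue plate, hub upwards, down onto the spacer, then fit the cap. Its foot must be turned until it drops into the slot in the post's top, then pushed down against the spring and given about a quarter turn so that it stays locked when you let go. Handle the crockery gently: no hard pressing or knocking (under 40 N), and leave the other things on the bench where they stand.

Things in the scene. Friction and masses are not known exactly. Their poses are not given: they have to be found in the camera images.
- stand: Serving stand, fixed to the bench: steel foot 124 mm across, white lower tier 180 mm across (top 35 mm above the bench), black rubber seat 48 mm across, and a steel post 32 mm across that rises through the seat to 122 mm, its rim chamfered by 1 mm over the last 4 mm. Origin on the post axis at bench height, z up.
- post_top (a point): Centre of the post rim, 122 mm up, axes as the stand. In the hollow post's mouth is a black insert 6 mm thick with a slot 8.4 mm wide, 25 mm long; below it the bore (26 mm) is free. The post sits very stiffly in the foot, turned so that the slot lies anywhere within 1.0 rad either side of the stand's x axis: this angle is not measured, it must be seen or felt.
- seat (a joint): How far the sprung seat is pressed down, m: 0 at rest (seat top 50 mm above the bench), 0.008 at most. The preloaded spring yields from 8 N and gains 1 N per mm, so the weight of the parts alone does not move it. A locked cap keeps it about 3.5 mm down; the cap meets the post rim at 6 mm.
- spacer: Plain brass tube, upright on the bench, 46 mm outside, 35 mm bore, 50 mm tall, about 90 g. Origin at the centre of its underside, z up. On its seat the origin is 50 mm above the bench.
- plate: Blue ceramic plate lying flat, 150 mm across and 6 mm thick (edge lip up to 11 mm), with a round hub 51 mm across that rises to 28 mm above the underside, and a 35 mm bore through all. About 200 g. Origin at the centre of the underside, z up. On the spacer the origin is 100 mm and the hub's top 128 mm above the bench.
- cap: Cap, about 90 g, standing in the cork ring. Origin at the centre of the underside of its brass flange (50 mm across, 5 mm thick), z up. Above it a black grip bar 34 mm along the cap's x, 14 mm wide in y, from 5 to 33 mm above the origin. Dropped into the slot, its flange lies on the plate's hub, origin 128 mm above the bench.
- cap_foot (a point): Underside centre of the cap's T-foot, 13.5 mm below its origin: bar 21 mm along cap x, 6 mm wide, 5 mm high, on a 6 mm neck. It enters the slot within 0.1 rad, either way round; off the slot it stands on the post top, cap origin at 135.5 mm. Cap origin pressed down to 122 to 124 mm, the bar is below the insert and turns either way; turned 0.6 to 1.6 rad and let go it locks at 124.5 mm.
- cradle: Cork ring fixed to the bench, 54 mm across, 18 mm tall, bore 31 mm; the cap's flange rests on it. Origin under its centre.
- napkin_ring: Amber glass ring, 52 mm outside, 41 mm bore, 28 mm tall: not part of the stand. Origin under its centre.
- tumbler: Clear glass, 72 mm across, 110 mm tall: leave alone. Origin under its centre.
- beaker: White tumbler, 74 mm across, 120 mm tall: leave alone. Origin under its centre.
- mug: Terracotta mug, 80 mm across, 90 mm tall: leave alone. Origin under its centre.
- vase: Green bud vase, 60 mm across, 150 mm tall: leave alone. Origin under its centre.
- bowl: Amber bowl, 110 mm across, 50 mm tall: leave alone. Origin under its centre.
- tape_roll: Clear tape roll lying flat, 90 mm across, 45 mm tall: leave alone. Origin under its centre.
Not all that is in view belongs to the job. Several things have the shape of the plate; the one meant has the colours described above.

How it is judged:
By the outcome, as a careful person would: the job done as asked, in the order asked, and still so for the second after the job is handed in, with the robot touching nothing.
It also fails if it takes over 72 s, if anything falls off the work surface, if the arm or the gripper's body presses on something with over 40 N, if the wrist force passes 120 N, or if a joint passes its speed limit or range.

### The arm

A 6-joint arm with a two-finger parallel gripper is mounted at the origin on the work surface. World frame = base frame: x ahead of the robot, y to its left, z up, the work surface at z = 0. Lengths are in m, angles in rad, forces in N, time in s.
With the tool pointing down it reaches from about 0.275 to 0.725 m from the base axis. Payload 5.6 kg.
Tool frame: the origin (TCP) lies at the very end of the fingers, on their centre line; the grasp point (between the pads) lies 19 mm behind it (robot.hold_point_z is the distance from the TCP to the grasp point, in m); x points along the fingers, z is the direction in which the jaws open and shut, and the axes are right-handed (so a half turn about x gives the same grasp; the last joint's range is limited). The gripper opens to 85 mm and grips with 20 to 120 N. Pads are 22 mm wide; open, the fingers measure 114 mm over their backs; the gripper's body (76 mm by 85 mm) begins 54 mm behind the grasp point. The pads swing forward as they close: fully open they stand 13 mm farther back than shut.
Start: joints at [1.404, 0.255, 0.108, 0, -1.424, -0.285], TCP at [0.24, 0.495, 0.231] pointing down, gripper open.
Joint ranges: [-2.95, 2.95], [-1.21, 1.97], [-1.09, 1.5], [-2.87, 1.71], [-2.94, -0.07], [-3.05, 3.05]. Speed limits (rad/s): [2.57, 2.57, 3.14, 3.14, 3.14, 3.14].

### API

Orientations are given as a unit quaternion [w, x, y, z].
In Python, from cell import robot gives the robot as it stands.
- The arm moves only by the tool jog_arm, never from a script. Its argument "increments" is a list of rows, each an object with "offset": the shift along the world's x, y, z in m, a list of three; "twist": the turn about the world's z in rad. In form: [{"offset": [dx, dy, dz], "twist": twist}, ...]. A call has 1 to 20 rows; each row is the pose to reach, as a shift and turn from the pose commanded when the call began; what a row does not reach only later rows make up. A row lasts 1/10 s, in which the tool goes at most 50 mm and 8.59 degrees, less where a joint would pass 70% of its speed; a pose out of reach is approached as far as the arm can. A call with a gripper value outside its range is refused whole. "fingers" is the finger opening in m, from 0 to 0.0854, set as the call begins (left out, the last holds). The fingers move at their own pace and stop on an object; "force" is the grip in N (left out, the last holds). Time passes only in rows, so rows that repeat a pose let the fingers close. It gives the time, the measured TCP pose, the force and the opening at its end, in the units of the state.
- robot.get_state(): the state, without advancing time (a new reading comes with each control period).
- robot.camera(name): name is "scene" or "top"; returns (picture, depth): 400x640x3 uint8, red, green, blue; 400x640 float32, m along the optical axis (not along the pixel's ray), 0 where there is no reading.
- robot.camera_model(name): a dict with "mtx" (3x3 intrinsics, pixels), "rvec" (rotation vector, rad) and "tvec" (3), from world to camera coordinates, as OpenCV has them. Camera axes: x right, y down, z forward; pixel columns grow to the right and rows downward; lengths in m; the calibration is good to about 2 mm. A picture is of the moment at which its call begins. camera_model takes no time and is no camera call.
- robot.job_done(): hands the job in, once; it reports no verdict.
The state is a dict: "time_s": time; "q": joint angles; "joint_velocities": joint speeds; "effort": joint torques, N m; "ee_pos": TCP position; "ee_rot": TCP orientation; "contact_force": force on the tool from outside, world axes, zero at the start; "ft_torque": the same for the moment, N m; "opening": finger opening in m.
Only numpy, scipy, OpenCV 4.12 (cv2) and the standard library are available. Lean on these libraries where they do the work, as an engineer would, in place of code of your own. Each camera call takes 0.05 s, during which the arm holds its last target.

## Working session

There is one attempt and no reset: what is moved stays moved. The work goes in short steps, Python scripts to look and compute and a tool call to move; the robot and the scene stay as the last step left them, time stands still between calls to the robot, and variables do not carry over. Pictures are saved under pics/ and viewed, and the job is handed in when it is done.

Besides the shell and the picture viewer there is one more tool, called as a command line: name --argument value ..., lists and objects as JSON in quotes. jog_arm: Moves the arm, as the interface text tells. Its arguments: {"type":"object","properties":{"increments":{"type":"array"},"fingers":{"type":"number"},"force":{"type":"number"}},"required":["increments"]}

```bash
ls; mkdir -p pics
cat > h.py <<'E'
import numpy as np, cv2
from cell import robot
def cam(n):
    m=robot.camera_model(n); K=np.array(m["mtx"],float).reshape(3,3); R=cv2.Rodrigues(np.array(m["rvec"],float))[0]; t=np.array(m["tvec"],float).ravel()
    return K,R,t
def world(n,D):
    K,R,t=cam(n); v,u=np.mgrid[0:D.shape[0],0:D.shape[1]]
    X=np.stack([(u-K[0,2])/K[0,0]*D,(v-K[1,2])/K[1,1]*D,D],-1)
    return (X-t)@R
def proj(n,P):
    K,R,t=cam(n); p=(np.atleast_2d(P)@R.T+t)@K.T; return p[:,:2]/p[:,2:]
def onz(n,u,v,z):
    K,R,t=cam(n); d=R.T@np.array([(u-K[0,2])/K[0,0],(v-K[1,2])/K[1,1],1]); c=-R.T@t
    return c+d*(z-c[2])/d[2]
E
python3 - <<'E'
from h import *
print(robot.get_state())
for n in("scene","top"):
    p,d=robot.camera(n); np.savez(f"{n}0.npz",p=p,d=d); cv2.imwrite(f"pics/{n}0.png",p[...,::-1])
    K,R,t=cam(n); print(n,K.tolist(),-R.T@t)
E
```

```text
pics
{'time_s': 0.0, 'q': array([ 1.40359744e+00,  2.55748625e-01,  1.06988395e-01, -4.50943879e-04,
       -1.42390068e+00, -2.84575644e-01]), 'joint_velocities': array([ 0.00014735, -0.00086243,  0.00075986,  0.00010926,  0.00102147,
       -0.00135619]), 'effort': array([ 1.19796157e-03, -3.86628234e+01,  2.37931287e+01,  5.36500499e+00,
       -6.18078964e-03,  1.35203064e-05]), 'ee_pos': array([0.23985952, 0.49438593, 0.23039218]), 'ee_rot': array([-0.37568013, -0.5987398 , -0.37490431,  0.59985152]), 'contact_force': array([-0.35040521,  0.0699541 ,  0.23919567]), 'ft_torque': array([ 0.01237855, -0.01558863, -0.05848787]), 'opening': 0.08556072191676271}
scene [[408.0885852566378, 0.0, 330.6030699742179], [0.0, 408.0885852566378, 205.1562082384468], [0.0, 0.0, 1.0]] [1.0320412 0.0671746 0.941283 ]
top [[423.7582283999143, 0.0, 314.4234140051608], [0.0, 423.7582283999143, 207.18214441308194], [0.0, 0.0, 1.0]] [ 0.32848689 -0.00998372  1.25280284]
```

View pics/scene0.png

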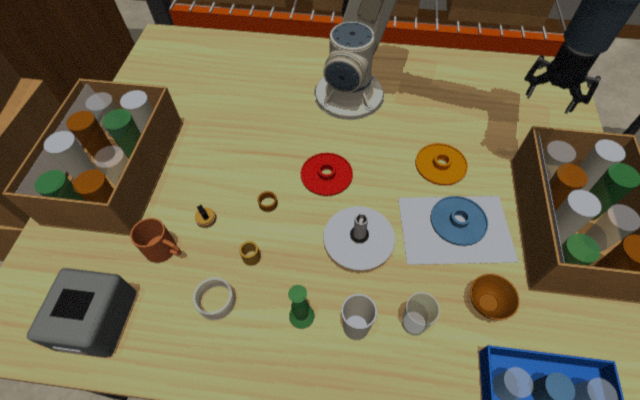

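View pics/top0.png

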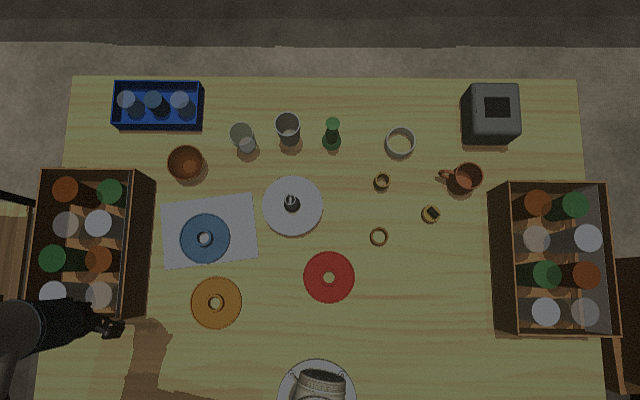

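The pictures show three plate-shaped things, at top-camera pixels red (329,277), orange (216,302) and blue (205,238). The blue one fits. There are two ring candidates: (382,182), which looks taller, and (378,237). The cap is at (430,214) and the post at (292,203). I'll confirm these with enlarged crops and depth heights.

Run:
```python
from h import *
S=np.load("scene0.npz");T=np.load("top0.npz")
def crop(p,u,v,w,h,s): 
    return cv2.resize(np.clip(p[v-h:v+h,u-w:u+w,::-1].astype(float)*1.6,0,255).astype(np.uint8),None,fx=s,fy=s,interpolation=cv2.INTER_CUBIC)
a=[crop(T['p'],405,208,40,37,5),crop(T['p'],292,203,40,37,5),crop(S['p'],240,225,40,37,5),crop(S['p'],360,230,40,37,5)]
im=np.vstack([np.hstack(a[:2]),np.hstack(a[2:])]);im=cv2.resize(im,(800,740))
cv2.imwrite("pics/c0.png",cv2.resize(im,(640,592)))
b=np.hstack([crop(T['p'],205,238,50,40,4),crop(S['p'],459,222,50,40,4)]);cv2.imwrite("pics/c1.png",b)
W=world("top",T['d']);Ws=world("scene",S['d'])
for nm,u,v,r in(("ringA",382,182,13),("ringB",378,237,13),("cap",430,214,14),("post",292,203,35),("plate",205,238,32)):
    P=W[v-r:v+r,u-r:u+r].reshape(-1,3); P=P[np.isfinite(P).all(1)]
    print(nm,"top z pct",np.percentile(P[:,2],[5,50,90,97,100]).round(4), "bench",onz("top",u,v,0).round(3))
    print(np.histogram(P[:,2],bins=np.arange(-.01,.17,.01))[0])
```

```text
ringA top z pct [-4.5000e-03  5.0000e-04  4.7500e-02  5.0800e-02  1.2528e+00] bench [ 0.623 -0.19   0.   ]
[302 207  17  29  22  67  29   0   0   0   0   0   0   0   0   0   0]
ringB top z pct [-0.0043  0.0001  0.0254  0.0285  0.0325] bench [ 0.456 -0.176  0.   ]
[328 229  13  97   9   0   0   0   0   0   0   0   0   0   0   0   0]
cap top z pct [-4.3000e-03  1.2000e-03  3.5700e-02  5.0800e-02  1.2528e+00] bench [ 0.527 -0.332  0.   ]
[304 214  54 124  15  41  30   0   0   0   0   0   0   0   0   0   0]
post top z pct [-0.0039  0.0316  0.0373  0.0856  1.2528] bench [0.555 0.081 0.   ]
[1272  722    0  138 2502   68   35    5    8    9   11   29   42   38
    0    0    0]
plate top z pct [-0.0035  0.0023  0.0089  0.0242  1.2528] bench [0.446 0.337 0.   ]
[1183 2615  140  128    7    0    0    0    0    0    0    0    0    0
    0    0    0]
```

View pics/c0.png

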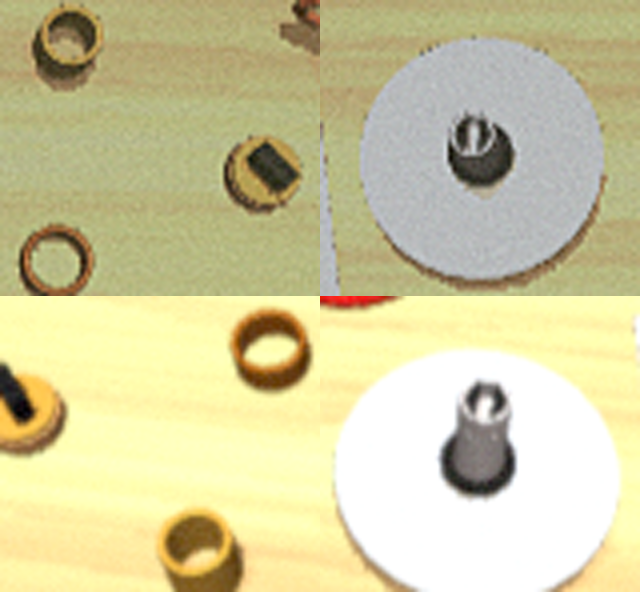

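View pics/c1.png

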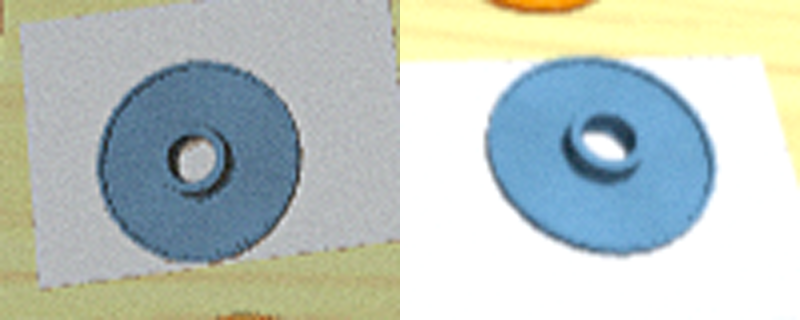

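Confirmed. Ring A at (382,182) reaches 50 mm, so it is the brass spacer. Ring B at 28 mm is the napkin ring. The blue plate at (205,238) lies hub up, and the cap's bar is visible at (430,214). Next I'll average a few frames and fit circles for precise positions.

```bash
cat > fit.py <<'E'
from h import *
from scipy.optimize import minimize
from scipy.ndimage import map_coordinates, gaussian_filter
TH=np.linspace(0,2*np.pi,120,endpoint=False)
def avg(n,k):
    P=[];D=[]
    for _ in range(k):
        p,d=robot.camera(n);P.append(p.astype(float));D.append(d)
    D=np.array(D); 
    return np.mean(P,0),np.nanmedian(np.where(D>0,D,np.nan),0)
def samp(n,img,x,y,z,R,th=TH):
    P=np.stack([x+R*np.cos(th),y+R*np.sin(th),0*th+z],1);uv=proj(n,P)
    return np.stack([map_coordinates(img[...,c],[uv[:,1],uv[:,0]],order=1) for c in range(3)],-1)
def circ(n,img,x,y,z,R,d=0.003,vis=None,signed=None):
    img=gaussian_filter(img,(0.6,0.6,0))
    def cost(p,th=TH):
        a=samp(n,img,p[0],p[1],z,R-d,th)-samp(n,img,p[0],p[1],z,R+d,th)
        if signed is not None: return -np.mean(np.clip(a@np.array(signed),-20,150))
        return -np.mean(np.linalg.norm(a,axis=1))
    best=min(((cost((x+i,y+j)),x+i,y+j) for i in np.arange(-.012,.0121,.003) for j in np.arange(-.012,.0121,.003)))
    r=minimize(cost,best[1:],method="Nelder-Mead",options=dict(initial_simplex=[best[1:],(best[1]+.002,best[2]),(best[1],best[2]+.002)]))
    return r.x,-r.fun
E
python3 - <<'E'
from fit import *
for n in("scene","top"):
    p,d=avg(n,6);np.savez(f"{n}1.npz",p=p,d=d)
    K,R,t=cam(n)
    for nm,u,v,z,Rr in(("tier",292,205,.035,.09),("post",291,201,.122,.016),("seat",292,203,.05,.024),("spacer",382,181,.05,.023),("spbore",382,181,.05,.0175),("plate",205,238,.011,.075),("hub",204,239,.028,.0255),("hubbore",204,239,.028,.0175),("cradle",430,214,.018,.027),("capfl",430,214,.023,.025)):
        x,y,_=onz("top",u,v,z)
        if nm=="post": x,y=.553,.07
        q,f=circ(n,p,x,y,z,Rr)
        print(n,nm,q.round(4),round(f,1),proj(n,[*q,z]).round(1).tolist())
E
```

```text
scene tier [0.5448 0.0785] 59.4 [[358.7, 236.0]]
scene post [0.549  0.0783] 81.9 [[360.8, 219.9]]
scene seat [0.5468 0.0785] 139.7 [[359.0, 233.8]]
scene spacer [ 0.6234 -0.1835] 65.4 [[248.2, 249.3]]
scene spbore [ 0.6211 -0.1843] 78.6 [[248.1, 248.4]]
scene plate [0.45   0.3355] 95.1 [[458.4, 219.8]]
scene hub [0.4575 0.3317] 57.8 [[458.8, 218.8]]
scene hubbore [0.448 0.337] 74.8 [[460.7, 215.9]]
scene cradle [ 0.5353 -0.3232] 68.1 [[205.9, 218.5]]
scene capfl [ 0.529  -0.3284] 46.5 [[204.2, 215.2]]
top tier [0.5445 0.0788] 46.3 [[291.7, 204.4]]
top post [0.5423 0.0771] 63.6 [[290.1, 199.6]]
top seat [0.543  0.0778] 102.1 [[291.7, 204.0]]
top spacer [ 0.612  -0.1796] 55.0 [[380.8, 181.7]]
top spbore [ 0.618  -0.1832] 59.7 [[382.1, 179.7]]
top plate [0.4449 0.3353] 78.1 [[204.6, 237.9]]
top hub [0.4418 0.3302] 45.3 [[204.6, 238.4]]
top hubbore [0.4423 0.3295] 75.2 [[204.9, 238.2]]
top cradle [ 0.5216 -0.3246] 65.5 [[429.2, 214.8]]
top capfl [ 0.5195 -0.3228] 64.2 [[429.0, 215.3]]
```

Run:
```python
from fit import *
im=[]
def ov(n,img,c,h,s,circs):
    u,v=[int(round(a)) for a in proj(n,c)[0]]
    w=h
    cr=img[v-h:v+h,u-w:u+w,::-1];cr=np.clip((cr-cr.min())/(np.percentile(cr,98)-cr.min())*230,0,255).astype(np.uint8)
    cr=cv2.resize(cr,None,fx=s,fy=s,interpolation=cv2.INTER_CUBIC)
    for x,y,z,R in circs:
        P=proj(n,np.stack([x+R*np.cos(TH),y+R*np.sin(TH),0*TH+z],1));P=(P-[u-w,v-h]+.5)*s
        cv2.polylines(cr,[P.astype(int)],True,(0,0,255),1)
    return cr
rows=[]
for n in("scene","top"):
    p=np.load(n+"1.npz")['p']
    r=[]
    r.append(ov(n,p,[.5447,.0787,.122],14,14,[]))
    r.append(ov(n,p,[.5447,.0787,.122],14,14,[(.5447,.0787,.122,.016),(.5447,.0787,.122,.0125),]))
    r.append(ov(n,p,[.525,-.326,.025],18,11,[(.525,-.326,.018,.027)])[:392,:392]); r[-1]=cv2.resize(r[-1],(392,392))
    rows.append(np.hstack(r))
im=np.vstack(rows);im=cv2.resize(im,(800,533),interpolation=cv2.INTER_AREA);cv2.imwrite("pics/c2.png",im)
# yaw mapping
from scipy.spatial.transform import Rotation as Ro
s=robot.get_state();w,x,y,z=s['ee_rot'];M=Ro.from_quat([x,y,z,w]).as_matrix();print(M.round(3))
```

```text
[[-0.     0.9   -0.437]
 [ 0.    -0.437 -0.9  ]
 [-1.    -0.    -0.   ]]
```

View pics/c2.png

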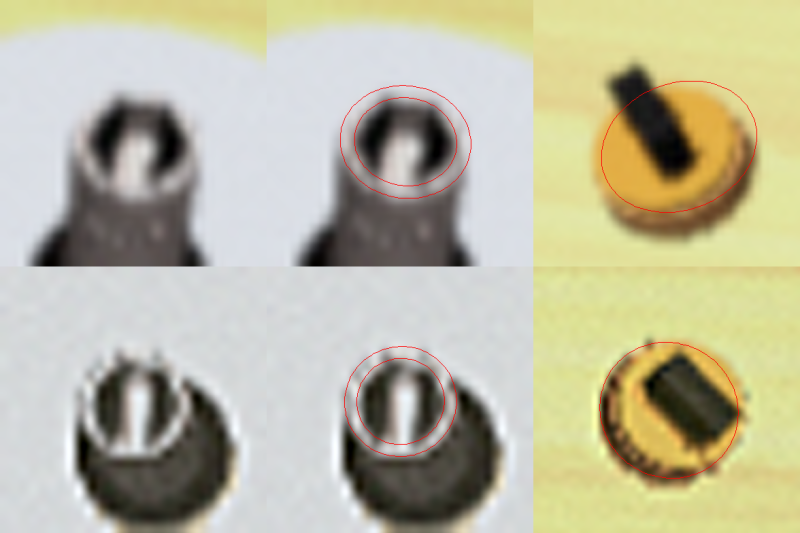

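Run:
```python
from fit import *
from scipy.optimize import differential_evolution as DE
def box(x,y,a,L,Wd,z0,z1):
    c=np.array([[i*L/2,j*Wd/2] for i in(-1,1) for j in(-1,1)]);R=np.array([[np.cos(a),-np.sin(a)],[np.sin(a),np.cos(a)]])
    c=c@R.T+[x,y];return np.vstack([np.c_[c,[z]*4] for z in(z0,z1)])
def softmask(n,pts,u0,v0,w,h,s=8):
    P=(proj(n,pts)-[u0,v0]+.5)*s;m=np.zeros((h*s,w*s),np.uint8)
    cv2.fillConvexPoly(m,cv2.convexHull(P.astype(np.float32)).astype(np.int32),255)
    return cv2.resize(m,(w,h),interpolation=cv2.INTER_AREA)/255.
def getc(n,c,h):
    p=np.load(n+"1.npz")['p'];u,v=[int(round(q)) for q in proj(n,c)[0]];return p[v-h:v+h,u-h:u+h],u-h,v-h,2*h
for ns in(("scene",),("top",),("scene","top")):
    C=[(n,)+getc(n,[.524,-.327,.035],18) for n in ns]
    def cost(q):
        e=0
        for n,im,u0,v0,w in C:
            g=im.max(2);t=np.clip((np.median(g)-g)/(np.median(g)-np.percentile(g,2)),0,1)
            t=np.clip((t-.35)/.5,0,1)
            e+=((softmask(n,box(*q,.034,.014,.023,.051),u0,v0,w,w)-t)**2).sum()
        return e
    r=DE(cost,[(.505,.54),(-.345,-.31),(0,np.pi)],seed=0,maxiter=60);print("cap",ns,r.x.round(4),r.fun)
for n in("scene","top"):
    im,u0,v0,w=getc(n,[.5453,.0778,.122],10);g=im.mean(2)
    def cost(q):
        x,y,a=q
        rr=np.stack([x+.0125*np.cos(TH),y+.0125*np.sin(TH),0*TH+.122],1)
        d=softmask(n,rr,u0,v0,w,w); s=softmask(n,box(x,y,a,.025,.0084,.122,.122),u0,v0,w,w)*d
        o=d-s
        m1=(g*s).sum()/s.sum();m0=(g*o).sum()/o.sum()
        return -(m1-m0)
    for a in np.arange(-1,1.01,.2): print(round(a,1),round(cost((.5453,.0778,a)),1),end="; ")
    r=DE(cost,[(.541,.549),(.0745,.081),(-1.1,1.1)],seed=0,maxiter=60);print("slot",n,r.x.round(4),r.fun)
```

```text
Traceback (most recent call last):
  File "h.py", line 11, in proj
    K,R,t=cam(n); p=(np.atleast_2d(P)@R.T+t)@K.T; return p[:,:2]/p[:,2:]
          ~~~^^^
  File "h.py", line 4, in cam
    m=robot.camera_model(n); K=np.array(m["mtx"],float).reshape(3,3); R=cv2.Rodrigues(np.array(m["rvec"],float))[0]; t=np.array(m["tvec"],float).ravel()
ValueError: time passes only in moves, steps and waits
```

```bash
sed -i 's/^def cam(n):/from functools import lru_cache\n@lru_cache\ndef cam(n):/' h.py
cat > poses.py <<'E'
from fit import *
from scipy.optimize import differential_evolution as DE
def box(x,y,a,L,Wd,z0,z1):
    c=np.array([[i*L/2,j*Wd/2] for i in(-1,1) for j in(-1,1)]);R=np.array([[np.cos(a),-np.sin(a)],[np.sin(a),np.cos(a)]])
    c=c@R.T+[x,y];return np.vstack([np.c_[c,[z]*4] for z in(z0,z1)])
def softmask(n,pts,u0,v0,w,h,s=8):
    P=(proj(n,pts)-[u0,v0]+.5)*s;m=np.zeros((h*s,w*s),np.uint8)
    cv2.fillConvexPoly(m,cv2.convexHull(P.astype(np.float32)).astype(np.int32),255)
    return cv2.resize(m,(w,h),interpolation=cv2.INTER_AREA)/255.
def getc(n,c,h,p):
    u,v=[int(round(q)) for q in proj(n,c)[0]];return p[v-h:v+h,u-h:u+h],u-h,v-h,2*h
def capfit(ns,imgs,c=(.524,-.327),z=.018,h=18):
    C=[(n,)+getc(n,[*c,z+.02],h,imgs[n]) for n in ns]
    def cost(q):
        e=0
        for n,im,u0,v0,w in C:
            g=im.max(2);t=np.clip((np.median(g)-g)/(np.median(g)-np.percentile(g,2)),0,1)
            t=np.clip((t-.35)/.5,0,1)
            e+=((softmask(n,box(*q,.034,.014,z+.005,z+.033),u0,v0,w,w)-t)**2).sum()
        return e
    return DE(cost,[(c[0]-.02,c[0]+.02),(c[1]-.02,c[1]+.02),(0,np.pi)],seed=0,maxiter=60)
def slotfit(n,p,c):
    im,u0,v0,w=getc(n,[*c,.122],10,p);g=im.mean(2)
    def cost(q):
        x,y,a=q
        rr=np.stack([x+.0125*np.cos(TH),y+.0125*np.sin(TH),0*TH+.122],1)
        d=softmask(n,rr,u0,v0,w,w); s=softmask(n,box(x,y,a,.025,.0084,.122,.122),u0,v0,w,w)*d
        o=d-s
        m1=(g*s).sum()/s.sum();m0=(g*o).sum()/o.sum()
        return -(m1-m0)
    return DE(cost,[(c[0]-.004,c[0]+.004),(c[1]-.004,c[1]+.004),(-1.1,1.1)],seed=0,maxiter=60),[round(cost((*c,a)),1) for a in np.arange(-1,1.01,.2)]
E
python3 - <<'E'
from poses import *
I={n:np.load(n+"1.npz")['p'] for n in("scene","top")}
for ns in(("scene",),("top",),("scene","top")):
    r=capfit(ns,I);print("cap",ns,r.x.round(4),r.fun)
for n in I:
    r,c=slotfit(n,I[n],(.5453,.0778));print("slot",n,r.x.round(4),r.fun,c)
E
```

```text
cap ('scene',) [ 0.5288 -0.3286  0.6959] 19.23077595038034
cap ('top',) [ 0.5257 -0.3291  0.7624] 24.789011619851685
cap ('scene', 'top') [ 0.5265 -0.3295  0.7029] 47.054222016625694
slot scene [ 0.5486  0.0782 -0.07  ] -45.46629753967443 [np.float64(6.0), np.float64(-3.7), np.float64(-14.9), np.float64(-26.6), np.float64(-36.8), np.float64(-39.8), np.float64(-34.0), np.float64(-24.4), np.float64(-12.4), np.float64(-3.1), np.float64(3.9)]
slot top [ 0.5436  0.0776 -0.0032] -44.894618754955154 [np.float64(-0.0), np.float64(-6.3), np.float64(-16.8), np.float64(-28.8), np.float64(-37.6), np.float64(-40.3), np.float64(-33.6), np.float64(-23.7), np.float64(-12.4), np.float64(-3.7), np.float64(1.3)]
```

jog_arm --increments '[{"offset": [0.38,-0.678,-0.05],"twist": -1.12},{"offset": [0.38,-0.678,-0.05],"twist": -1.12},{"offset": [0.38,-0.678,-0.05],"twist": -1.12},{"offset": [0.38,-0.678,-0.05],"twist": -1.12},{"offset": [0.38,-0.678,-0.05],"twist": -1.12},{"offset": [0.38,-0.678,-0.05],"twist": -1.12},{"offset": [0.38,-0.678,-0.05],"twist": -1.12},{"offset": [0.38,-0.678,-0.05],"twist": -1.12},{"offset": [0.38,-0.678,-0.05],"twist": -1.12},{"offset": [0.38,-0.678,-0.05],"twist": -1.12},{"offset": [0.38,-0.678,-0.05],"twist": -1.12},{"offset": [0.38,-0.678,-0.05],"twist": -1.12},{"offset": [0.38,-0.678,-0.05],"twist": -1.12},{"offset": [0.38,-0.678,-0.05],"twist": -1.12},{"offset": [0.38,-0.678,-0.05],"twist": -1.12},{"offset": [0.38,-0.678,-0.05],"twist": -1.12},{"offset": [0.38,-0.678,-0.05],"twist": -1.12},{"offset": [0.38,-0.678,-0.15],"twist": -1.12},{"offset": [0.38,-0.678,-0.15],"twist": -1.12},{"offset": [0.38,-0.678,-0.15],"twist": -1.12}]'

```text
time_s: 2.7
ee_pos: [0.6145, -0.1814, 0.0736]
ee_rot: [0.002, -0.702, -0.001, 0.712]
contact_force: [-0.6, 0.3, -0.8]
opening: 0.0854
```

jog_arm --increments '[{"offset": [0,0,-0.03],"twist": 0},{"offset": [0,0,-0.06],"twist": 0},{"offset": [0,0,-0.06],"twist": 0}]'

```text
time_s: 3.0
ee_pos: [0.6185, -0.1824, 0.0198]
ee_rot: [0.001, -0.705, -0.0, 0.709]
contact_force: [-1.1, 0.3, -0.4]
opening: 0.0853
```

Run:
```python
from h import *
for n in("scene","top"):
    p,d=robot.camera(n)
    u,v=[int(a) for a in proj(n,[.62,-.183,.05])[0]]
    c=cv2.resize(p[v-35:v+35,u-45:u+45,::-1],None,fx=4.4,fy=4.4,interpolation=cv2.INTER_CUBIC);cv2.imwrite(f"pics/g1{n}.png",c)
a=np.hstack([cv2.imread("pics/g1scene.png"),cv2.imread("pics/g1top.png")]);cv2.imwrite("pics/g1.png",np.clip(a*1.6,0,255));s=robot.get_state();print(s['ee_pos'],s['contact_force'],s['time_s'])
```

```text
[ 0.6213987  -0.18334066  0.02386623] [ 0.08639717  0.08891946 -0.27668558] 3.1[ WARN:0@6.383] global loadsave.cpp:1063 imwrite_ Unsupported depth image for selected encoder is fallbacked to CV_8U.
```

View pics/g1.png

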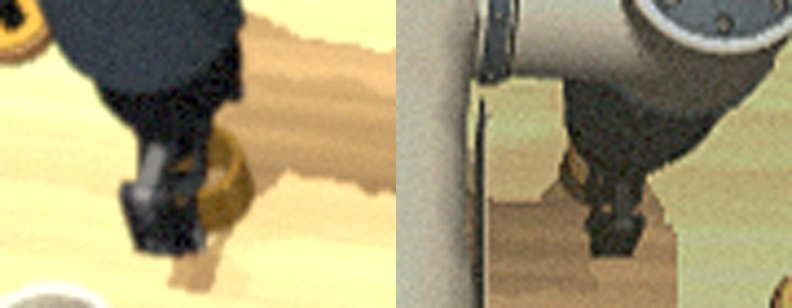

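jog_arm --increments '[{"offset": [0,0,0],"twist": 0},{"offset": [0,0,0],"twist": 0},{"offset": [0,0,0],"twist": 0},{"offset": [0,0,0],"twist": 0},{"offset": [0,0,0],"twist": 0},{"offset": [0,0,0],"twist": 0}]' --fingers 0.04 --force 25

```text
time_s: 3.7
ee_pos: [0.621, -0.1833, 0.0232]
ee_rot: [0.0, 0.708, -0.0, -0.706]
contact_force: [-2.0, 1.1, 6.3]
opening: 0.0456
```

jog_arm --increments '[{"offset": [0,0,0],"twist": 0},{"offset": [0,0,0],"twist": 0},{"offset": [0,0,0],"twist": 0},{"offset": [0,0,0],"twist": 1.57},{"offset": [0,0,0],"twist": 1.57},{"offset": [0,0,0],"twist": 1.57},{"offset": [0,0,0],"twist": 1.57},{"offset": [0,0,0],"twist": 1.57},{"offset": [0,0,0],"twist": 1.57},{"offset": [0,0,0],"twist": 1.57},{"offset": [0,0,0],"twist": 1.57},{"offset": [0,0,0],"twist": 1.57},{"offset": [0,0,0],"twist": 1.57},{"offset": [0,0,0],"twist": 1.57},{"offset": [0,0,0],"twist": 1.57},{"offset": [0,0,0],"twist": 1.57}]' --fingers 0.07

```text
time_s: 5.3
ee_pos: [0.62, -0.1832, 0.0211]
ee_rot: [-0.499, -0.501, -0.499, 0.501]
contact_force: [0.4, -0.0, -0.6]
opening: 0.0697
```

jog_arm --increments '[{"offset": [0,0,0],"twist": 0},{"offset": [0,0,0],"twist": 0},{"offset": [0,0,0],"twist": 0},{"offset": [0,0,0],"twist": 0},{"offset": [0,0,0],"twist": 0}]' --fingers 0.04 --force 30

```text
time_s: 5.8
ee_pos: [0.6202, -0.1832, 0.0214]
ee_rot: [0.5, 0.501, 0.499, -0.5]
contact_force: [0.0, 0.1, 0.9]
opening: 0.0445
```

Run:
```python
from h import *
s=robot.get_state();print(s['ee_pos'],s['contact_force'],s['ft_torque'],s['q'].round(3),s['time_s'])
```

```text
[ 0.62020768 -0.18319498  0.02140847] [0.02665807 0.09298282 0.9306835 ] [ 0.06566547 -0.00397697 -0.04126631] [-0.046  0.572  0.043  0.    -1.041  1.615] 5.8
```

jog_arm --increments '[{"offset": [0,0,0.03],"twist": 0},{"offset": [0,0,0.08],"twist": 0},{"offset": [0,0,0.13],"twist": 0},{"offset": [-0.0075,0.026,0.15],"twist": 0},{"offset": [-0.022,0.076,0.15],"twist": 0},{"offset": [-0.036,0.126,0.15],"twist": 0},{"offset": [-0.05,0.176,0.15],"twist": 0},{"offset": [-0.064,0.226,0.15],"twist": 0},{"offset": [-0.0745,0.261,0.15],"twist": 0},{"offset": [-0.0745,0.261,0.15],"twist": 0},{"offset": [-0.0745,0.261,0.15],"twist": 0},{"offset": [-0.0745,0.261,0.15],"twist": 0},{"offset": [-0.0745,0.261,0.15],"twist": 0}]'

```text
time_s: 7.1
ee_pos: [0.5458, 0.0767, 0.171]
ee_rot: [-0.499, -0.501, -0.499, 0.501]
contact_force: [-0.5, -0.5, -0.8]
opening: 0.0443
```

```bash
cat > look.py <<'E'
import sys
from fit import *
# look.py name x y z half
nm=sys.argv[1];c=[float(a) for a in sys.argv[2:5]];h=int(sys.argv[5])
o=[]
for n in("scene","top"):
    p,d=avg(n,2);np.savez(f"{n}_{nm}.npz",p=p,d=d)
    u,v=[int(round(a)) for a in proj(n,c)[0]]
    cr=p[max(v-h,0):v+h,max(u-h,0):u+h,::-1];cr=np.clip(cr*1.5,0,255).astype(np.uint8)
    o.append(cv2.resize(cr,(400,400),interpolation=cv2.INTER_CUBIC)); print(n,(u,v))
cv2.imwrite(f"pics/{nm}.png",np.hstack(o));s=robot.get_state();print(s['ee_pos'],s['contact_force'],s['ft_torque'],s['opening'],s['time_s'])
E
python3 look.py a1 .5455 .078 .14 40
```

```text
scene (361, 215)
top (289, 197)
[0.54574962 0.0770476  0.17117297] [ 0.28857551  0.72291615 -0.80952131] [ 0.01808431 -0.02523353 -0.05133559] 0.044307576114417054 7.3fit.py:10: RuntimeWarning: All-NaN slice encountered
  return np.mean(P,0),np.nanmedian(np.where(D>0,D,np.nan),0)
```

View pics/a1.png

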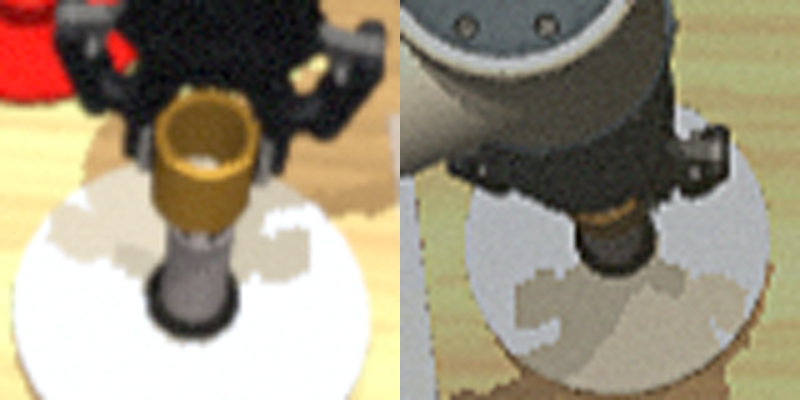

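Run:
```python
from fit import *
n="scene";p=np.load("scene_a1.npz")['p']
for R in(.023,.0175):
  for z in (.200,):
    q,f=circ(n,p,.5457,.077,z,R,d=.0025);print(R,q.round(4),round(f,1))
u0,v0=361-40,215-40
cr=cv2.resize(np.clip(p[v0:v0+80,u0:u0+80,::-1]*1.5,0,255).astype(np.uint8),(560,560),interpolation=cv2.INTER_CUBIC)
for x,y,z,R in((.5457,.0772,.2,.023),(.5457,.0772,.2,.0175),(.5457,.0772,.15,.023),(.5455,.078,.05,.024),(.5447,.0787,.035,.09),(.5455,.078,.06,.016)):
    P=(proj(n,np.stack([x+R*np.cos(TH),y+R*np.sin(TH),0*TH+z],1))-[u0,v0]+.5)*7
    cv2.polylines(cr,[P.astype(int)],True,(255,0,255),1)
cv2.imwrite("pics/a1o.png",cr)
```

```text
0.023 [0.5475 0.0762] 63.1
0.0175 [0.5426 0.0808] 46.6
```

View pics/a1o.png

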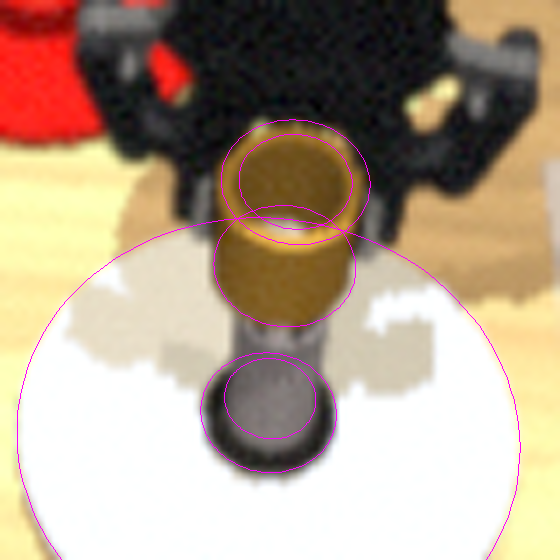

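jog_arm --increments '[{"offset": [0,0,-0.015],"twist": 0},{"offset": [0,0,-0.024],"twist": 0},{"offset": [0,0,-0.027],"twist": 0},{"offset": [0,0,-0.03],"twist": 0},{"offset": [0,0,-0.032],"twist": 0},{"offset": [0,0,-0.034],"twist": 0}]'

```text
time_s: 7.9
ee_pos: [0.5453, 0.0781, 0.1377]
ee_rot: [0.499, 0.501, 0.5, -0.5]
contact_force: [-3.8, 1.6, 2.4]
opening: 0.0442
```

```bash
python3 look.py a2 .5455 .078 .12 40 2>/dev/null
```

```text
scene (361, 219)
top (290, 199)
[0.54504527 0.0780655  0.13699417] [-3.15214389  1.50125071 -0.42576113] [0.75602812 1.38747461 0.01109896] 0.04462327947905225 8.1
```

View pics/a2.png

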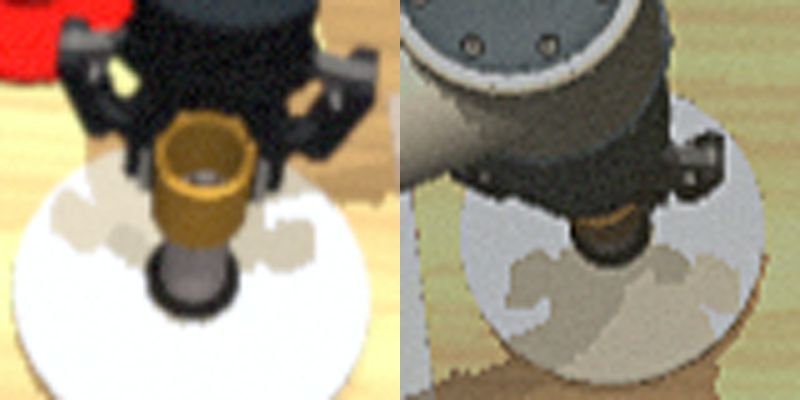

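jog_arm --increments '[{"offset": [-0.001,0.0005,0],"twist": 0},{"offset": [-0.001,0.0005,-0.004],"twist": 0},{"offset": [-0.001,0.0005,-0.008],"twist": 0},{"offset": [-0.001,0.0005,-0.012],"twist": 0},{"offset": [-0.001,0.0005,-0.016],"twist": 0}]'

```text
time_s: 8.6
ee_pos: [0.5446, 0.0783, 0.1209]
ee_rot: [-0.5, -0.5, -0.5, 0.5]
contact_force: [-2.5, 1.0, 1.3]
opening: 0.0448
```

```bash
cat > st.py <<'E'
from cell import robot
s=robot.get_state();print(s['ee_pos'].round(4),s['contact_force'].round(2),s['ft_torque'].round(3),round(s['opening'],4),s['time_s'],s['q'].round(2))
E
python3 st.py
```

```text
[0.5446 0.0783 0.1209] [-2.52  1.    1.28] [ 0.509  1.09  -0.066] 0.0448 8.6 [ 0.43  0.31 -0.1   0.   -1.16  1.14]
```

jog_arm --increments '[{"offset": [-0.001,0.0004,-0.004],"twist": 0},{"offset": [-0.001,0.0004,-0.01],"twist": 0},{"offset": [-0.001,0.0004,-0.016],"twist": 0},{"offset": [-0.001,0.0004,-0.022],"twist": 0},{"offset": [-0.001,0.0004,-0.028],"twist": 0},{"offset": [-0.001,0.0004,-0.034],"twist": 0},{"offset": [-0.001,0.0004,-0.039],"twist": 0},{"offset": [-0.001,0.0004,-0.042],"twist": 0},{"offset": [-0.001,0.0004,-0.044],"twist": 0}]'

```text
time_s: 9.5
ee_pos: [0.5436, 0.0787, 0.077]
ee_rot: [-0.5, -0.5, -0.5, 0.501]
contact_force: [-0.2, 0.1, -1.0]
opening: 0.0446
```

```bash
python3 st.py
```

```text
[0.5436 0.0787 0.077 ] [-0.22  0.09 -0.99] [-0.001 -0.023 -0.013] 0.0446 9.5 [ 0.43  0.35 -0.17  0.   -1.05  1.14]
```

jog_arm --increments '[{"offset": [0,0,-0.002],"twist": 0},{"offset": [0,0,-0.004],"twist": 0},{"offset": [0,0,-0.005],"twist": 0},{"offset": [0,0,-0.006],"twist": 0}]'

```text
time_s: 9.9
ee_pos: [0.5437, 0.0787, 0.0714]
ee_rot: [0.5, 0.501, 0.499, -0.5]
contact_force: [-0.3, 0.5, 6.2]
opening: 0.0446
```

jog_arm --increments '[{"offset": [0,0,0],"twist": 0},{"offset": [0,0,0],"twist": 0},{"offset": [0,0,0],"twist": 0},{"offset": [0,0,0.02],"twist": 0},{"offset": [0,0,0.06],"twist": 0},{"offset": [0,0,0.1],"twist": 0},{"offset": [-0.018,0.046,0.1],"twist": 0},{"offset": [-0.036,0.092,0.1],"twist": 0},{"offset": [-0.054,0.138,0.1],"twist": 0},{"offset": [-0.072,0.184,0.1],"twist": 0},{"offset": [-0.09,0.23,0.1],"twist": 0},{"offset": [-0.098,0.256,0.08],"twist": 0},{"offset": [-0.098,0.256,0.035],"twist": 0},{"offset": [-0.098,0.256,0.0],"twist": 0},{"offset": [-0.098,0.256,-0.02],"twist": 0},{"offset": [-0.098,0.256,-0.02],"twist": 0},{"offset": [-0.098,0.256,-0.02],"twist": 0}]' --fingers 0.08

```text
time_s: 11.6
ee_pos: [0.4461, 0.3349, 0.052]
ee_rot: [0.5, 0.501, 0.499, -0.5]
contact_force: [1.0, 0.4, 1.0]
opening: 0.0804
```

```bash
python3 look.py b1 .5 .2 .05 100 2>/dev/null
```

```text
scene (409, 223)
top (249, 218)
[0.44640424 0.33548822 0.05297146] [-0.29563915  0.04485684  0.7432236 ] [-0.00223052 -0.02694971  0.0088226 ] 0.08025658972763831 11.8
```

View pics/b1.png

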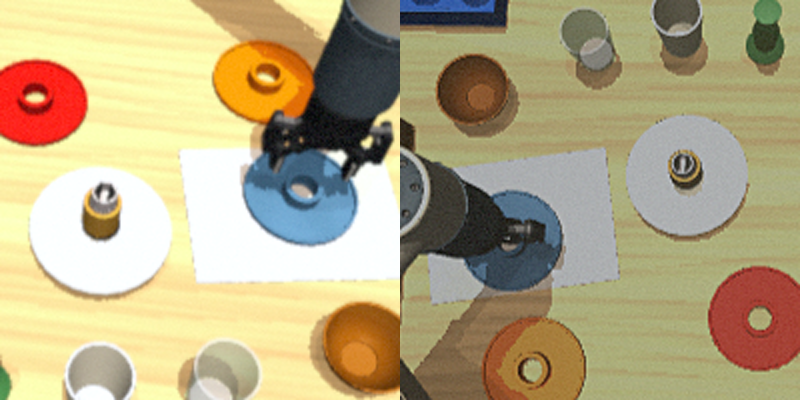

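jog_arm --increments '[{"offset": [0,0,-0.02],"twist": 0},{"offset": [0,0,-0.036],"twist": 0},{"offset": [0,0,-0.041],"twist": 0},{"offset": [0,0,-0.043],"twist": 0},{"offset": [0,0,-0.043],"twist": 0}]'

```text
time_s: 12.3
ee_pos: [0.4461, 0.3351, 0.0091]
ee_rot: [0.5, 0.501, 0.5, -0.5]
contact_force: [-0.4, -0.8, -0.7]
opening: 0.0801
```

jog_arm --increments '[{"offset": [0,0,0],"twist": 0},{"offset": [0,0,0],"twist": 0},{"offset": [0,0,0],"twist": 0},{"offset": [0,0,0],"twist": 0},{"offset": [0,0,0],"twist": 0},{"offset": [0,0,0],"twist": 0}]' --fingers 0.045 --force 25

```text
time_s: 12.9
ee_pos: [0.4462, 0.3355, 0.0096]
ee_rot: [0.5, 0.501, 0.5, -0.499]
contact_force: [-1.9, -0.3, 6.2]
opening: 0.0505
```

jog_arm --increments '[{"offset": [0,0,0],"twist": 0},{"offset": [0,0,0],"twist": 0},{"offset": [0,0,0],"twist": 0},{"offset": [0,0,0],"twist": -1.57},{"offset": [0,0,0],"twist": -1.57},{"offset": [0,0,0],"twist": -1.57},{"offset": [0,0,0],"twist": -1.57},{"offset": [0,0,0],"twist": -1.57},{"offset": [0,0,0],"twist": -1.57},{"offset": [0,0,0],"twist": -1.57},{"offset": [0,0,0],"twist": -1.57},{"offset": [0,0,0],"twist": -1.57},{"offset": [0,0,0],"twist": -1.57},{"offset": [0,0,0],"twist": -1.57},{"offset": [0,0,0],"twist": -1.57},{"offset": [0,0,0],"twist": -1.57}]' --fingers 0.07

```text
time_s: 14.5
ee_pos: [0.4456, 0.3346, 0.0081]
ee_rot: [-0.0, -0.707, -0.0, 0.707]
contact_force: [-0.1, 0.0, 0.2]
opening: 0.0702
```

jog_arm --increments '[{"offset": [0,0,0],"twist": 0},{"offset": [0,0,0],"twist": 0},{"offset": [0,0,0],"twist": 0},{"offset": [0,0,0],"twist": 0},{"offset": [0,0,0],"twist": 0}]' --fingers 0.045 --force 40

```text
time_s: 15.0
ee_pos: [0.4458, 0.3348, 0.0086]
ee_rot: [-0.0, 0.707, -0.0, -0.707]
contact_force: [-0.8, -1.7, 4.2]
opening: 0.0488
```

```bash
python3 st.py
```

```text
[0.4458 0.3348 0.0086] [-0.77 -1.66  4.19] [-0.248  0.249  0.035] 0.0488 15.0 [ 0.92  0.44 -0.23  0.   -0.9  -0.93]
```

jog_arm --increments '[{"offset": [0,0,0.02],"twist": 0},{"offset": [0,0,0.06],"twist": 0},{"offset": [0,0,0.11],"twist": 0},{"offset": [0,0,0.145],"twist": 0},{"offset": [0.01,-0.026,0.15],"twist": 0},{"offset": [0.026,-0.068,0.15],"twist": 0},{"offset": [0.043,-0.112,0.15],"twist": 0},{"offset": [0.06,-0.157,0.15],"twist": 0},{"offset": [0.077,-0.201,0.15],"twist": 0},{"offset": [0.09,-0.236,0.15],"twist": 0},{"offset": [0.0979,-0.2561,0.15],"twist": 0},{"offset": [0.0979,-0.2561,0.15],"twist": 0},{"offset": [0.0979,-0.2561,0.15],"twist": 0},{"offset": [0.0979,-0.2561,0.15],"twist": 0}]'

```text
time_s: 16.4
ee_pos: [0.543, 0.0793, 0.1578]
ee_rot: [0.0, -0.707, 0.0, 0.707]
contact_force: [-0.1, 0.3, -1.1]
opening: 0.0493
```

```bash
python3 look.py b2 .544 .079 .15 50 2>/dev/null
```

```text
scene (362, 212)
top (289, 197)
[0.54326356 0.07944062 0.15823947] [ 0.51533774  0.20262078 -2.16572693] [-0.00372658 -0.03248491  0.00387288] 0.049066047389556576 16.6
```

View pics/b2.png

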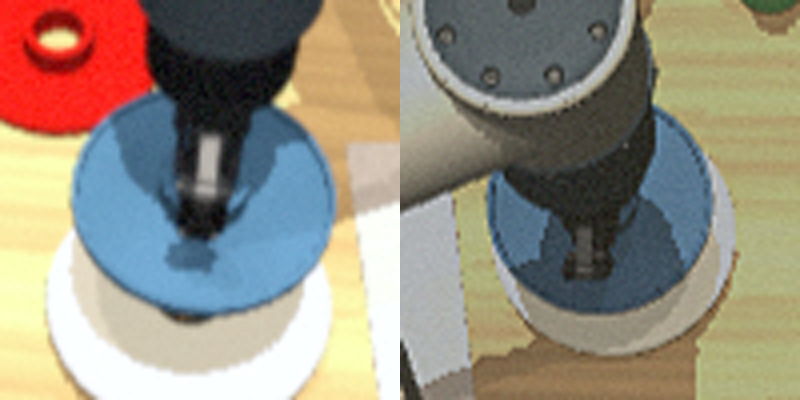

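jog_arm --increments '[{"offset": [0,0,-0.012],"twist": 0},{"offset": [0,0,-0.022],"twist": 0},{"offset": [0,0,-0.026],"twist": 0},{"offset": [0,0,-0.029],"twist": 0},{"offset": [0,0,-0.032],"twist": 0},{"offset": [0,0,-0.034],"twist": 0}]'

```text
time_s: 17.2
ee_pos: [0.5436, 0.0786, 0.1242]
ee_rot: [-0.0, 0.707, -0.0, -0.707]
contact_force: [0.1, 0.8, -1.8]
opening: 0.0491
```

```bash
python3 st.py
```

```text
[0.5436 0.0786 0.1242] [ 0.1   0.84 -1.8 ] [-0.013  0.032 -0.003] 0.0491 17.2 [ 0.43  0.31 -0.1   0.   -1.17 -0.43]
```

jog_arm --increments '[{"offset": [0,0,-0.004],"twist": 0},{"offset": [0,0,-0.008],"twist": 0},{"offset": [0,0,-0.012],"twist": 0},{"offset": [0,0,-0.014],"twist": 0},{"offset": [0,0,-0.015],"twist": 0},{"offset": [0,0,-0.016],"twist": 0}]'

```text
time_s: 17.8
ee_pos: [0.5437, 0.0786, 0.1086]
ee_rot: [-0.0, 0.707, -0.0, -0.707]
contact_force: [-2.3, 0.8, 4.5]
opening: 0.0492
```

```bash
python3 st.py
```

```text
[0.5437 0.0786 0.1086] [-2.26  0.77  4.53] [0.036 0.98  0.018] 0.0492 17.8 [ 0.43  0.32 -0.12  0.   -1.13 -0.43]
```

jog_arm --increments '[{"offset": [0,0,0],"twist": 0},{"offset": [0,0,0],"twist": 0},{"offset": [0,0,0],"twist": 0},{"offset": [0,0,0.02],"twist": 0},{"offset": [0,0,0.05],"twist": 0},{"offset": [0,-0.02,0.08],"twist": 0.14},{"offset": [-0.002,-0.06,0.09],"twist": 0.28},{"offset": [-0.004,-0.11,0.09],"twist": 0.42},{"offset": [-0.006,-0.16,0.09],"twist": 0.56},{"offset": [-0.009,-0.21,0.09],"twist": 0.71},{"offset": [-0.012,-0.26,0.09],"twist": 0.71},{"offset": [-0.014,-0.31,0.09],"twist": 0.71},{"offset": [-0.016,-0.355,0.07],"twist": 0.71},{"offset": [-0.0184,-0.39,0.03],"twist": 0.71},{"offset": [-0.0184,-0.4078,-0.015],"twist": 0.71},{"offset": [-0.0184,-0.4078,-0.038],"twist": 0.71},{"offset": [-0.0184,-0.4078,-0.038],"twist": 0.71},{"offset": [-0.0184,-0.4078,-0.038],"twist": 0.71}]' --fingers 0.07

```text
time_s: 19.6
ee_pos: [0.5254, -0.3294, 0.0712]
ee_rot: [-0.246, -0.663, -0.245, 0.663]
contact_force: [0.5, -0.7, 0.9]
opening: 0.07
```

```bash
python3 look.py d1 .5 -.13 .05 110 2>/dev/null
```

```text
scene (280, 209)
top (364, 220)
[ 0.52672186 -0.32908979  0.07294667] [ 0.12468484 -1.00892733 -0.51565222] [-0.02349615  0.02365573 -0.0287818 ] 0.070142173484475 19.8
```

View pics/d1.png

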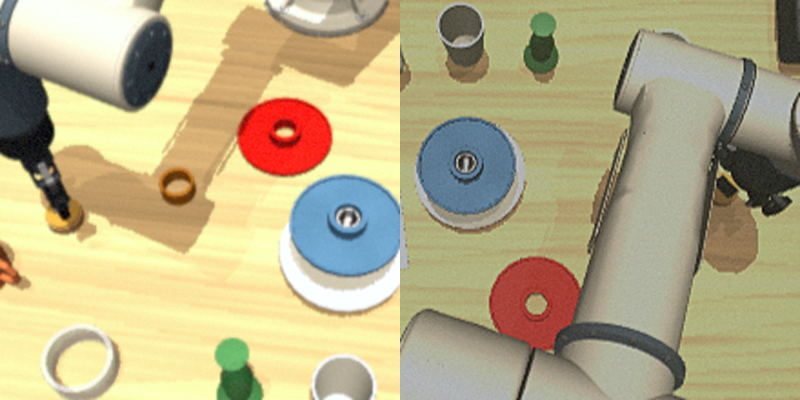

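jog_arm --increments '[{"offset": [0,0,-0.02],"twist": 0},{"offset": [0,0,-0.034],"twist": 0},{"offset": [0,0,-0.041],"twist": 0},{"offset": [0,0,-0.042],"twist": 0},{"offset": [0,0,-0.042],"twist": 0}]'

```text
time_s: 20.3
ee_pos: [0.5258, -0.3293, 0.0293]
ee_rot: [0.246, 0.663, 0.245, -0.663]
contact_force: [-0.1, -0.8, 0.0]
opening: 0.07
```

jog_arm --increments '[{"offset": [0,0,0],"twist": 0},{"offset": [0,0,0],"twist": 0},{"offset": [0,0,0],"twist": 0},{"offset": [0,0,0],"twist": 0},{"offset": [0,0,0],"twist": 0},{"offset": [0,0,0],"twist": 0},{"offset": [0,0,0],"twist": 0}]' --fingers 0.028 --force 20

```text
time_s: 21.0
ee_pos: [0.5256, -0.3294, 0.0291]
ee_rot: [0.246, 0.663, 0.245, -0.663]
contact_force: [-0.4, 1.1, 5.9]
opening: 0.0334
```

```bash
python3 st.py
python3 - <<'E'
from poses import *
for n in("scene","top"):
    p=np.load(f"{n}_d1.npz")['p'];r,c=slotfit(n,p,(.5445,.0785));print(n,r.x.round(4),r.fun,c)
E
```

```text
[ 0.5256 -0.3294  0.0291] [-0.35  1.06  5.88] [0.395 0.085 0.075] 0.0334 21.0 [-0.31  0.52 -0.03  0.   -1.02  1.02]
scene [ 0.5465  0.0784 -0.1015] -46.60031091620969 [np.float64(4.6), np.float64(-5.4), np.float64(-19.2), np.float64(-32.4), np.float64(-43.0), np.float64(-43.9), np.float64(-35.0), np.float64(-23.5), np.float64(-10.7), np.float64(1.0), np.float64(7.9)]
top [0.5413 0.0777 0.0234] -46.21649175337778 [np.float64(1.4), np.float64(-4.6), np.float64(-16.1), np.float64(-27.9), np.float64(-37.4), np.float64(-37.8), np.float64(-34.4), np.float64(-25.7), np.float64(-15.7), np.float64(-5.8), np.float64(-0.1)]
```

jog_arm --increments '[{"offset": [0,0,0],"twist": 0},{"offset": [0,0,0],"twist": 0},{"offset": [0,0,0],"twist": 0},{"offset": [0,0,0],"twist": -1.57},{"offset": [0,0,0],"twist": -1.57},{"offset": [0,0,0],"twist": -1.57},{"offset": [0,0,0],"twist": -1.57},{"offset": [0,0,0],"twist": -1.57},{"offset": [0,0,0],"twist": -1.57},{"offset": [0,0,0],"twist": -1.57},{"offset": [0,0,0],"twist": -1.57},{"offset": [0,0,0],"twist": -1.57},{"offset": [0,0,0],"twist": -1.57},{"offset": [0,0,0],"twist": -1.57},{"offset": [0,0,0],"twist": -1.57},{"offset": [0,0,0],"twist": -1.57}]' --fingers 0.055

```text
time_s: 22.6
ee_pos: [0.5249, -0.3291, 0.028]
ee_rot: [0.294, -0.643, 0.294, 0.643]
contact_force: [0.4, 0.1, -0.2]
opening: 0.0547
```

jog_arm --increments '[{"offset": [0,0,0],"twist": 0},{"offset": [0,0,0],"twist": 0},{"offset": [0,0,0],"twist": 0},{"offset": [0,0,0],"twist": 0},{"offset": [0,0,0],"twist": 0},{"offset": [0,0,0],"twist": 0},{"offset": [0,0,0],"twist": 0},{"offset": [0,0,0],"twist": 0}]' --fingers 0.008 --force 60

```text
time_s: 23.4
ee_pos: [0.5252, -0.3292, 0.0285]
ee_rot: [-0.295, 0.643, -0.295, -0.642]
contact_force: [-0.9, 0.2, 2.7]
opening: 0.0129
```

```bash
python3 st.py
```

```text
[ 0.5252 -0.3292  0.0285] [-0.95  0.2   2.74] [ 0.168 -0.011  0.023] 0.0129 23.4 [-0.31  0.52 -0.03  0.   -1.02 -0.55]
```

jog_arm --increments '[{"offset": [0,0,0.02],"twist": 0},{"offset": [0,0,0.06],"twist": 0},{"offset": [0,0,0.11],"twist": 0},{"offset": [0,0,0.145],"twist": 0},{"offset": [0.001,0.02,0.15],"twist": -0.1},{"offset": [0.003,0.06,0.15],"twist": -0.2},{"offset": [0.005,0.105,0.15],"twist": -0.3},{"offset": [0.007,0.15,0.15],"twist": -0.4},{"offset": [0.009,0.195,0.15],"twist": -0.5},{"offset": [0.011,0.24,0.15],"twist": -0.6},{"offset": [0.013,0.285,0.15],"twist": -0.7},{"offset": [0.015,0.33,0.15],"twist": -0.75},{"offset": [0.017,0.37,0.15],"twist": -0.75},{"offset": [0.0183,0.395,0.15],"twist": -0.75},{"offset": [0.0183,0.4078,0.15],"twist": -0.75},{"offset": [0.0183,0.4078,0.15],"twist": -0.75},{"offset": [0.0183,0.4078,0.15],"twist": -0.75},{"offset": [0.0183,0.4078,0.15],"twist": -0.75}]'

```text
time_s: 25.2
ee_pos: [0.5433, 0.0775, 0.1782]
ee_rot: [0.51, -0.49, 0.51, 0.49]
contact_force: [0.2, -0.7, -1.7]
opening: 0.0128
```

```bash
python3 look.py d2 .544 .079 .15 35 2>/dev/null
```

```text
scene (362, 212)
top (289, 197)
[0.54341793 0.07785313 0.17834767] [-0.35789241 -0.40890754 -0.99632859] [-0.05981663  0.00782259 -0.01207794] 0.012935692361778491 25.4
```

View pics/d2.png

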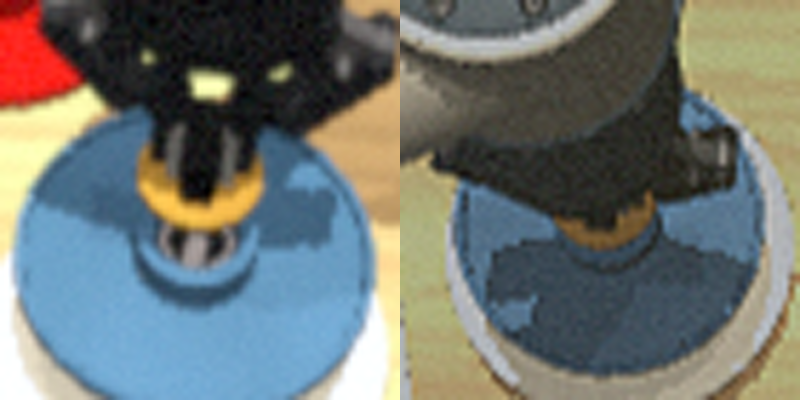

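jog_arm --increments '[{"offset": [0,0,-0.015],"twist": 0},{"offset": [0,0,-0.026],"twist": 0},{"offset": [0,0,-0.03],"twist": 0},{"offset": [0,0,-0.032],"twist": 0},{"offset": [0,0,-0.034],"twist": 0},{"offset": [0,0,-0.036],"twist": 0},{"offset": [0,0,-0.036],"twist": 0}]'

```text
time_s: 26.1
ee_pos: [0.5435, 0.0788, 0.1422]
ee_rot: [0.51, -0.49, 0.51, 0.49]
contact_force: [0.3, 0.7, -1.8]
opening: 0.0131
```

```bash
python3 st.py
```

```text
[0.5435 0.0788 0.1422] [ 0.33  0.67 -1.81] [ 0.189 -0.069 -0.006] 0.0131 26.1 [ 0.43  0.3  -0.07 -0.   -1.21 -2.04]
```

jog_arm --increments '[{"offset": [0,0,-0.002],"twist": 0},{"offset": [0,0,-0.0035],"twist": 0},{"offset": [0,0,-0.005],"twist": 0},{"offset": [0,0,-0.0065],"twist": 0},{"offset": [0,0,-0.008],"twist": 0},{"offset": [0,0,-0.009],"twist": 0},{"offset": [0,0,-0.009],"twist": 0}]'

```text
time_s: 26.8
ee_pos: [0.5439, 0.0787, 0.1347]
ee_rot: [0.51, -0.49, 0.509, 0.49]
contact_force: [-2.1, 0.1, 8.7]
opening: 0.0127
```

```bash
python3 st.py
```

```text
[0.5439 0.0787 0.1347] [-2.12  0.09  8.71] [ 0.394  1.149 -0.013] 0.0127 26.8 [ 0.43  0.3  -0.08  0.   -1.19 -2.04]
```

jog_arm --increments '[{"offset": [-0.0004,0,-0.001],"twist": 0},{"offset": [-0.0004,0,-0.0015],"twist": 0},{"offset": [-0.0004,0,-0.0015],"twist": 0}]'

```text
time_s: 27.1
ee_pos: [0.5438, 0.0786, 0.1336]
ee_rot: [0.511, -0.491, 0.509, 0.489]
contact_force: [-2.9, 1.6, 8.8]
opening: 0.0126
```

```bash
python3 st.py
```

```text
[0.5438 0.0786 0.1336] [-2.86  1.56  8.77] [ 0.327  1.057 -0.042] 0.0126 27.1 [ 0.43  0.3  -0.08  0.   -1.18 -2.04]
```

jog_arm --increments '[{"offset": [0,0,0],"twist": 0.1},{"offset": [0,0,0],"twist": 0.2},{"offset": [0,0,0],"twist": 0.3},{"offset": [0,0,0],"twist": 0.3}]'

```text
time_s: 27.5
ee_pos: [0.5447, 0.0787, 0.1341]
ee_rot: [-0.431, 0.563, -0.429, -0.56]
contact_force: [-0.5, -0.3, 9.5]
opening: 0.0132
```

```bash
python3 st.py
```

```text
[0.5447 0.0787 0.1341] [-0.52 -0.27  9.53] [0.068 0.289 0.031] 0.0132 27.5 [ 0.43  0.3  -0.08  0.   -1.18 -1.74]
```

jog_arm --increments '[{"offset": [0,0,0],"twist": 0.1},{"offset": [0,0,0],"twist": 0.2},{"offset": [0,0,0],"twist": 0.3},{"offset": [0,0,0],"twist": 0.4},{"offset": [0,0,0],"twist": 0.5},{"offset": [0,0,0],"twist": 0.6},{"offset": [0,0,0],"twist": 0.7},{"offset": [0,0,0],"twist": 0.8},{"offset": [0,0,0],"twist": 0.85},{"offset": [0,0,0],"twist": 0.85}]'

```text
time_s: 28.5
ee_pos: [0.5449, 0.0788, 0.1341]
ee_rot: [-0.161, 0.69, -0.16, -0.687]
contact_force: [1.0, 0.7, 9.0]
opening: 0.0127
```

```bash
python3 look.py e1 .544 .079 .13 40 2>/dev/null; python3 st.py
```

```text
scene (361, 216)
top (289, 198)
[0.5449288  0.07879472 0.1341524 ] [ 0.28091776 -0.06065272  8.48754901] [0.16005351 0.10502345 0.0762735 ] 0.012964723179612305 28.7
[0.5449 0.0788 0.1342] [ 0.28 -0.06  8.49] [0.16  0.105 0.076] 0.013 28.7 [ 0.43  0.3  -0.08  0.   -1.18 -0.89]
```

View pics/e1.png

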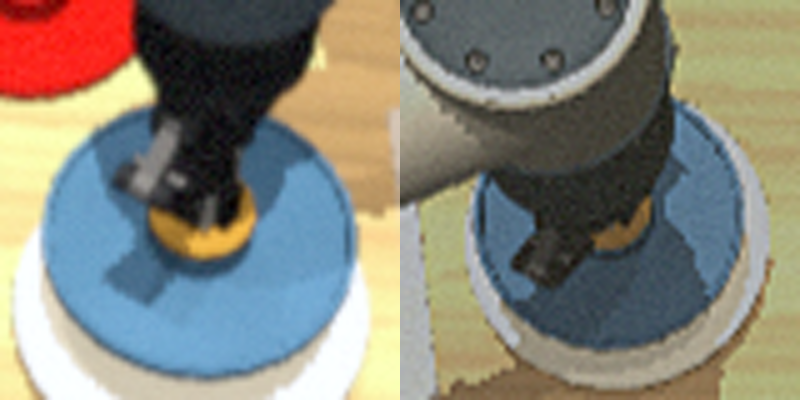

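jog_arm --increments '[{"offset": [0,0,0.001],"twist": 0},{"offset": [0,0,0.002],"twist": 0},{"offset": [0,0,0.003],"twist": 0},{"offset": [0,0,0.003],"twist": 0},{"offset": [0,0,0.003],"twist": 0}]'

```text
time_s: 29.2
ee_pos: [0.5447, 0.0788, 0.1351]
ee_rot: [-0.162, 0.69, -0.161, -0.687]
contact_force: [5.3, 0.0, -1.5]
opening: 0.0127
```

```bash
python3 st.py
```

```text
[0.5447 0.0788 0.1351] [ 5.34  0.04 -1.46] [-0.023 -2.154  0.058] 0.0127 29.2 [ 0.43  0.3  -0.08  0.   -1.19 -0.89]
```

jog_arm --increments '[{"offset": [0,0,0.001],"twist": 0},{"offset": [0,0,0.002],"twist": 0},{"offset": [0,0,0.002],"twist": 0}]'

```text
time_s: 29.5
ee_pos: [0.5445, 0.0788, 0.1352]
ee_rot: [-0.162, 0.689, -0.161, -0.688]
contact_force: [10.5, -0.9, -11.5]
opening: 0.0126
```

```bash
python3 st.py
```

```text
[0.5445 0.0788 0.1352] [ 10.53  -0.89 -11.46] [-0.17  -3.874  0.107] 0.0126 29.5 [ 0.43  0.3  -0.08  0.   -1.19 -0.89]
```

Pulling up with 11.5 N doesn't lift the cap, so it's locked. I'll ease back, release and retreat.

jog_arm --increments '[{"offset": [0,0,-0.002],"twist": 0},{"offset": [0,0,-0.002],"twist": 0},{"offset": [0,0,-0.002],"twist": 0}]'

```text
time_s: 29.8
ee_pos: [0.5445, 0.0788, 0.1351]
ee_rot: [-0.162, 0.689, -0.161, -0.687]
contact_force: [6.7, -2.0, -2.4]
opening: 0.013
```

jog_arm --increments '[{"offset": [0,0,0],"twist": 0},{"offset": [0,0,0],"twist": 0},{"offset": [0,0,0],"twist": 0},{"offset": [0,0,0],"twist": 0},{"offset": [0,0,0.02],"twist": 0},{"offset": [0,0,0.05],"twist": 0},{"offset": [0,0,0.09],"twist": 0},{"offset": [-0.02,-0.04,0.11],"twist": 0},{"offset": [-0.04,-0.08,0.11],"twist": 0},{"offset": [-0.06,-0.12,0.11],"twist": 0},{"offset": [-0.08,-0.16,0.11],"twist": 0},{"offset": [-0.1,-0.2,0.11],"twist": 0},{"offset": [-0.12,-0.24,0.11],"twist": 0},{"offset": [-0.12,-0.24,0.11],"twist": 0},{"offset": [-0.12,-0.24,0.11],"twist": 0},{"offset": [-0.12,-0.24,0.11],"twist": 0}]' --fingers 0.045

```text
time_s: 31.4
ee_pos: [0.4232, -0.1609, 0.2447]
ee_rot: [0.162, -0.688, 0.161, 0.688]
contact_force: [0.4, 0.4, -0.5]
opening: 0.0448
```

```bash
python3 look.py f1 .52 .02 .1 110 2>/dev/null; python3 look.py f2 .544 .079 .13 35 2>/dev/null
python3 - <<'E'
from poses import *
I={n:np.load(f"{n}_f2.npz") for n in("scene","top")}
for n in I:
    W=world(n,I[n]['d']);m=(np.hypot(W[...,0]-.5435,W[...,1]-.0788)<.014);z=W[...,2][m]
    print(n,"bar top z",np.percentile(z[np.isfinite(z)],[50,80,95]).round(4))
    m=np.hypot(W[...,0]-.5435,W[...,1]-.0788);m=(m>.035)&(m<.06);z=W[...,2][m];print("plate z",np.nanmedian(z).round(4))
for ns in(("scene",),("top",),("scene","top")):
    r=capfit(ns,{n:I[n]['p'] for n in I},(.5435,.0788),.1245,h=16);print(ns,r.x.round(4),r.fun)
E
```

```text
scene (337, 212)
top (311, 209)
[ 0.42340044 -0.16060462  0.24463779] [-0.24658827 -1.454476    0.36490324] [ 0.00788081  0.01087262 -0.00177822] 0.04534585479879065 31.6
scene (361, 216)
top (289, 198)
[ 0.42316092 -0.16101633  0.24470211] [-0.37217619 -0.39936239  1.03881454] [-0.02730468 -0.0533034  -0.01365679] 0.04486651182219092 31.8
scene bar top z [0.1545 0.1566 0.1582]
plate z 0.1014Traceback (most recent call last):
  File "<stdin>", line 5, in <module>
    return _quantile_unchecked(
        a, q, axis, out, overwrite_input, method, keepdims, weights)
    return _ureduce(a,
                    func=_quantile_ureduce_func,
    ...<5 lines>...
                    overwrite_input=overwrite_input,
                    method=method)
    r = func(a, **kwargs)
    result = _quantile(arr,
                       quantiles=q,
    ...<2 lines>...
                       out=out,
                       weights=wgt)
    slices_having_nans = np.isnan(arr[-1, ...])
                                  ~~~^^^^^^^^^
IndexError: index -1 is out of bounds for axis 0 with size 0
```

View pics/f1.png

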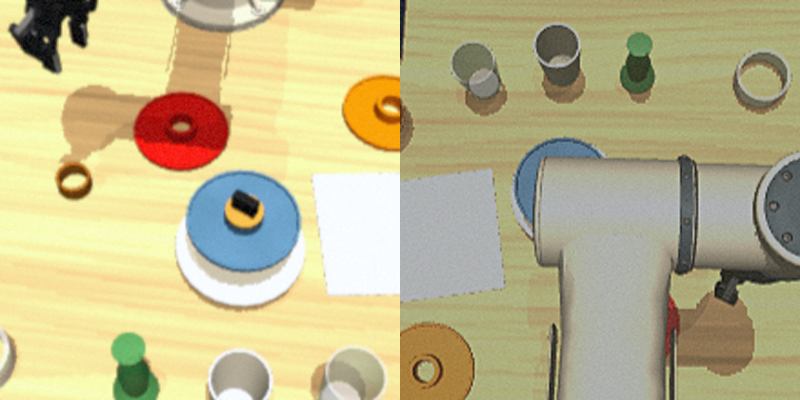

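View pics/f2.png

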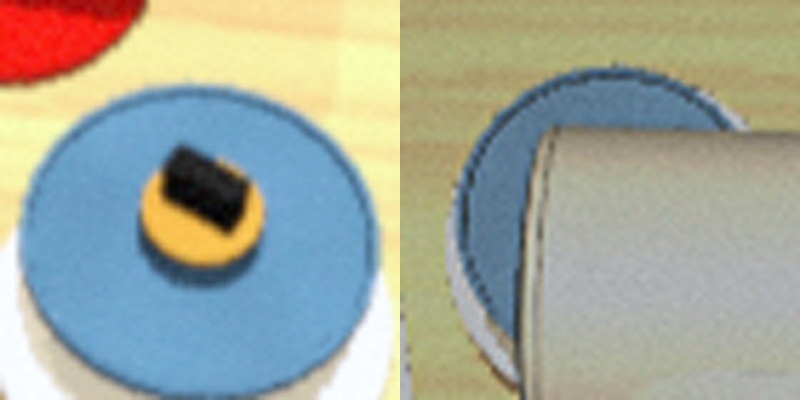

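The scene view shows the cap flat on the hub, with its bar turned across. The bar top is at about 157 mm (locked 157.5, unlocked 161) and the plate face at 101 mm (pressed down 102.5, at rest 106). Both agree with a locked cap, and the gripper is clear.

```bash
python3 -c "
from cell import robot
print(robot.job_done())"
```

```text
the job is handed in; nothing more can be done
None
```

The serving stand is back together and handed in at about 32 s: brass spacer on its seat, blue plate hub up on the spacer, and the cap locked. I turned the cap's foot to the slot (about -0.04 rad from the images), pressed it down with about 9 N, and turned it 1.15 rad.

**Checks that passed**
- **Lock:** before letting go, an upward pull of about 11 N did not lift the cap.
- **Height:** after letting go, the scene camera's depth put the bar top at about 157 mm (157.5 if locked, 161 if not). The plate face was at 101 mm (102.5 if pressed down, 106 if not).
- **Forces:** the readings I took stayed below about 16 N.
- **Other things:** those in view in the last pictures (plates, napkin ring, tumbler, beaker, vase) showed no sign of having moved.

**Checks that failed or disagreed**
- **Top camera:** the arm blocked its last view of the cap, so the final height check rests on the scene camera alone. My last check script stopped with an error there, so the final cap angle was judged by eye.
- **Not checked again:** I did not look at the mug or the bowl at the end.
- **Camera agreement:** the two cameras differed by up to 5 mm in x. I used contact forces to settle the post position at about (0.543, 0.079).

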